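# Lock the lens collar and hold the inspection mirror on the cross marker

## Robot

A 6-joint arm with a two-finger parallel gripper is mounted at the origin on a cart in front of the work surface, level with it; the furniture and walls round the work are solid. World frame = base frame: x ahead of the robot, y to its left, z up, the work surface at z = 0. Lengths are in m, angles in rad, forces in N, time in s.
With the tool pointing down it reaches from about 0.3 to 0.875 m from the base axis. Payload 6.4 kg.
Tool frame: the origin (TCP) lies midway between the tips of the shut fingers; the grasp point (between the pads) lies 19 mm behind it; z points along the fingers, y is the direction in which the jaws open and shut (so a half turn about z gives the same grasp; the last joint's range is limited). The gripper opens to 85 mm and grips with 20 to 120 N. Pads are 22 mm wide; open, the fingers measure 114 mm over their backs; the gripper's body (76 mm by 85 mm) begins 54 mm behind the grasp point. The pads swing forward as they close: fully open they stand 13 mm farther back than shut.
Start: joints at [-0.206, 0.181, 1.607, -0, 1.354, -0.206], TCP at [0.575, 0, 0.231] pointing down, gripper open.
Joint ranges: [-2.99, 2.99], [-0.89, 2.07], [0.3, 2.58], [-1.14, 4.28], [0, 2.63], [-3.12, 3.12]. Speed limits (rad/s): [2.57, 2.57, 3.01, 3.14, 3.14, 3.14].

## Interface

Orientations are given as a unit quaternion [w, x, y, z].
In Python, from bench import ctrl gives the robot as it stands. The module is installed in compiled form; this text tells all that it offers.
- The arm moves only by the tool arm_command, never from a script. Its argument "plan" is one flat list of numbers, 4 for each row, row after row: the shift along the tool's x, y, z in mm, then the turn about the tool's z in rad. A call has 1 to 20 rows; each row shifts and turns the commanded pose from where the row before left it, along the tool's axes as they then stand; what a row does not reach is not made up. A row lasts 1/10 s, in which the tool goes at most 50 mm and 8.59 degrees, less where a joint would pass 70% of its speed; a pose out of reach is approached as far as the arm can. A call is refused whole if a number of a shift passes 50 or a number of a turn 0.15, either way. A call with a gripper value outside its range is refused whole. "grip" is the opening, from 0 (shut) to 1 (fully open), set as the call begins (left out, the last holds). The fingers move at their own pace and stop on an object; the grip force is fixed at half the most. Time passes only in rows, so rows that do not move let the fingers close. It gives the time, the measured TCP pose, the force and the opening at its end, in the units of the state.
- ctrl.get_obs(): the state, without advancing time (a new reading comes with each control period).
- ctrl.camera(name): name is "scene" or "side" or "wrist"; returns a dict with "color" (400x640x3 uint8, red, green, blue), "camera_matrix" (3x3 intrinsics, pixels), "eye" and "attitude" of the camera in the world; the wrist camera has in their place "T_tool_cam" (4x4, takes a point from camera to tool coordinates, whose origin is the TCP and whose axes are the flange's). Camera axes: x right, y up, looking along -z (the intrinsics and any distortion apply to the point x, -y, -z); pixel columns grow to the right and rows downward; lengths in m; the calibration is good to about 2 mm. The wrist camera is an equidistant fisheye: a pixel r from the principal point sees the ray r / f radians off the axis. A picture is of the moment at which its call begins: read the wrist's pose just before it. There is no depth.
- ctrl.hand_in(): hands the job in, once; it reports no verdict.
The state is a dict: "time_s": time; "q": joint angles; "dq": joint speeds; "joint_efforts": joint torques, N m; "eef_pos": TCP position; "eef_rot": TCP orientation; "wrist_force": force on the tool from outside, world axes, zero at the start; "torque": the same for the moment, N m; "opening": opening from 0.0 (shut) to 1.0 (fully open).
Only numpy, scipy, OpenCV 4.12 (cv2) and the standard library are available. Lean on these libraries where they do the work, as an engineer would, in place of code of your own. Each camera call takes 0.05 s, during which the arm holds its last target. There are 200 camera calls.

## Task

On the little inspection stand, first turn the lock collar on the camera's lens by its handle all the way over to its locked mark (the long bar, on the side of the marker posts). Then take the grip on top of the sprung mirror and turn it until the camera, looking straight into the mirror, sees the cross-shaped marker (not the round one) in the middle of its view. Finish while still holding the mirror steadily at that angle: do not let go, it springs back; and leave the jar, vial and tape roll alone.

Things in the scene. Friction and masses are not known exactly. Their poses are not given: they have to be found in the camera images.
- camera_stand: Fixed stand: aluminium plate 100 x 260 x 10 mm (x -50..50, y -55..205 mm in its frame) with a mirror post and a black camera. Origin: on the bench, below the mirror's upright turning axis; z up; yaw within 0.2 rad. The camera (46 x 50 x 44 mm, y 155..205, top z = 92 mm) looks along the stand's -y at the mirror; its optical axis is the line x = 0, z = 70 mm.
- lens (a point): Centre of the camera's lens front, at (0, 118, 70) mm in the stand's frame.
- lock_collar (a joint): Steel collar (40 mm diameter, 18 mm wide, centre (0, 139, 70) mm in the stand's frame), turning about the optical axis. Value 0..1.4 rad: at 0 its radial handle leans 0.70 rad from upright to the stand's -x (robot) side, at a dot mark; at 1.4 it meets its stop at the locked mark (white bar), leaning 0.70 rad to +x. Starts at 0 to 0.3, stays where left; friction about 0.05 N m.
- collar_handle (a point): Centre of the black knob on the collar's handle, 58 mm from the optical axis. The handle is a straight radial rod of 8 mm diameter from 20 to 50 mm off the axis, then the knob, 13 mm diameter, to 66 mm. It can be pushed sideways (1 N) from either side.
- mirror (a joint): Mirror, black frame 44 mm wide, z = 45 to 95 mm, its face in the turning axis (the stand's z axis). Value 0..1.2 rad, counter-clockwise from above: in the stand's frame the face's outward normal points at 0.1745 + value, and the camera's line of sight leaves the mirror at -1.2217 + 2 x value (from +x towards +y). A spring (0.08 N m/rad, slack at -0.15) returns it to 0 when let go.
- mirror_grip (a point): Centre of the black bar grip on top of the mirror, on the turning axis 123 mm above the bench; the bar is 42 mm long (along the mirror's width), 12 mm thick (along the mirror's normal) and 26 mm high (z = 110 to 136 mm). It turns with the mirror.
- sight (a point): Invisible: on the turning axis at lens height (70 mm). Its x axis is the direction in which the camera's line of sight leaves the mirror; it turns twice as far as the mirror.
- cross_marker: Fixed post on a square 36 mm foot with a grey plus-shaped cross 40 mm wide and high. Origin: centre of the foot's underside. In the stand's frame it stands 110 to 150 mm to +x of the mirror axis and 50 to 100 mm to the +y or -y side; a like post (90 mm high, round foot) with a round disc stands on the other side. It needs a mirror value between 0.24 and 0.98.
- cross (a point): Centre of the cross, 70 mm above the bench, on the post's axis.
- sample_jar: Bystander: loose screw-lid jar, 57 mm diameter, 65 mm high, origin at the centre of its underside. Leave alone.
- amber_vial: Bystander: loose small amber screw-cap vial, 24 mm diameter, 52 mm high, origin at the centre of its underside. Leave alone.
- tape_roll: Bystander: loose roll of tape lying flat, 58 mm diameter, 19 mm high, origin at the centre of its underside. Leave alone.

How it is judged:
By the outcome, as a careful person would: the job done as asked, in the order asked, and still so for the second after the job is handed in, while the arm keeps its last pose, push and grip.
It also fails if it takes over 48 s, if anything falls off the work surface, if the arm or the gripper's body presses on something with over 40 N, if the wrist force passes 120 N, or if a joint passes its speed limit or range.

## Working session

There is one attempt and no reset: what is moved stays moved. The work goes in short steps, Python scripts to look and compute and a tool call to move; the robot and the scene stay as the last step left them, time stands still between calls to the robot, and variables do not carry over. Pictures are saved under pics/ and viewed, about 8 in all and at most 12, crops included, and the job is handed in when it is done.

Besides the shell and the picture viewer there is one more tool, called after "Request:" as name(argument=value, ...) on one line, values as JSON. arm_command: Moves the arm, as the interface text tells. Its arguments: {"type":"object","properties":{"plan":{"type":"array","items":{"type":"number"}},"grip":{"type":"number"}},"required":["plan"]}

```bash
mkdir -p pics; python3 - <<'E'
from bench import ctrl
import cv2,numpy as np
o=ctrl.get_obs(); print({k:np.round(v,3) for k,v in o.items()})
for n in ["scene","side","wrist"]:
    c=ctrl.camera(n); cv2.imwrite(f"pics/{n}0.png",c["color"][:,:,::-1])
    print(n,{k:np.round(v,4).tolist() for k,v in c.items() if k!="color"})
E
```

```text
{'time_s': np.float64(0.0), 'q': array([-0.206,  0.182,  1.608,  0.   ,  1.354, -0.206]), 'dq': array([ 0.001,  0.001, -0.001,  0.   ,  0.   , -0.   ]), 'joint_efforts': array([ 0.0000e+00, -4.4487e+01, -3.5134e+01, -0.0000e+00,  9.0000e-03,
        0.0000e+00]), 'eef_pos': array([0.574, 0.   , 0.23 ]), 'eef_rot': array([-0.001,  0.707,  0.707, -0.   ]), 'wrist_force': array([0.289, 1.03 , 0.788]), 'torque': array([-0.01 ,  0.03 ,  0.015]), 'opening': np.float64(1.002)}
scene {'camera_matrix': [[378.6205, 0.0, 320.8334], [0.0, 378.6205, 199.3656], [0.0, 0.0, 1.0]], 'eye': [0.2462, 0.5013, 0.963], 'attitude': [-0.2039, -0.0642, 0.3196, 0.9231]}
side {'camera_matrix': [[481.2615, 0.0, 323.6744], [0.0, 481.2615, 198.4588], [0.0, 0.0, 1.0]], 'eye': [0.5153, 0.9113, 0.5896], 'attitude': [-0.0092, -0.0048, 0.5394, 0.842]}
wrist {'camera_matrix': [[309.7069, 0.0, 315.0766], [0.0, 309.7069, 195.1539], [0.0, 0.0, 1.0]], 'T_tool_cam': [[0.0011, 0.9604, 0.2785, 0.0692], [1.0, -0.0012, 0.0001, 0.0], [0.0005, 0.2785, -0.9604, -0.1416], [0.0, 0.0, 0.0, 1.0]]}
```

View pics/scene0.png

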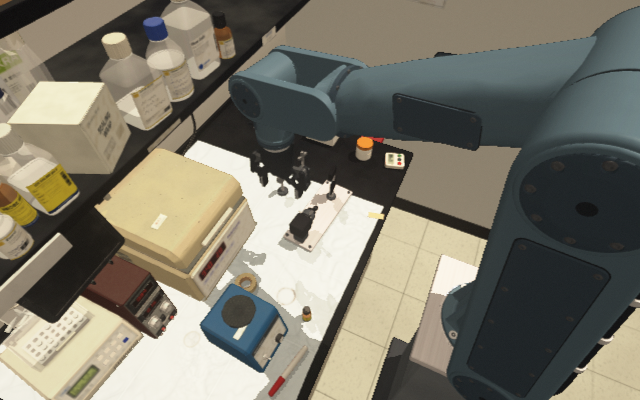

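View pics/side0.png

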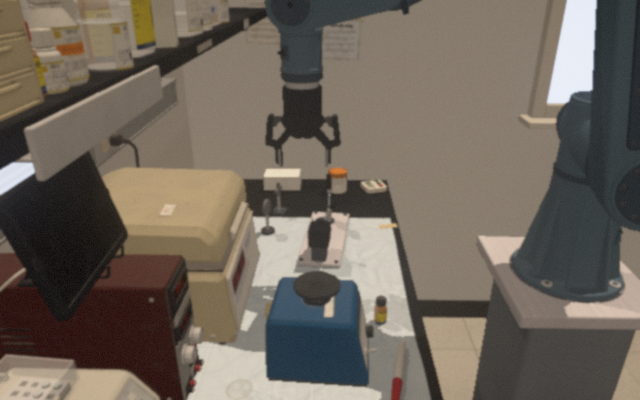

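View pics/wrist0.png

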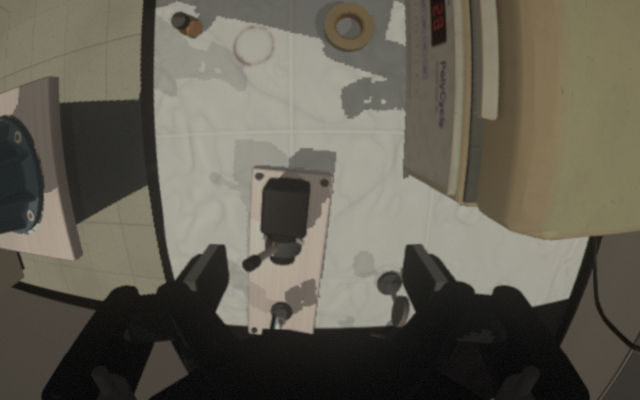

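The wrist view shows the stand plate: corners near (248,168), (335,168) and (248,332), camera at (287,210), handle knob at (250,264) and mirror post at (280,312). The fingers hide the markers, so I'll shift toward -y for a clearer look.

Request:
arm_command(plan=[-40,0,0,0,-40,0,0,0,-40,0,0,0,-40,0,0,0,0,0,0,0,0,0,0,0])

```text
time_s: 0.75
eef_pos: [0.5746, -0.1607, 0.2307]
eef_rot: [-0.001, 0.708, 0.706, -0.0]
wrist_force: [-0.1, 0.3, -0.2]
opening: 1.0
```

```bash
cat > h.py <<'E'
from bench import ctrl
import cv2,numpy as np
from scipy.spatial.transform import Rotation as R
def rot(q): return R.from_quat(np.roll(q,-1)).as_matrix()
def shot(n):
    o=ctrl.get_obs(); c=ctrl.camera(n); K=c["camera_matrix"]
    if n=="wrist":
        T=np.eye(4); T[:3,:3]=rot(o["eef_rot"]); T[:3,3]=o["eef_pos"]; T=T@c["T_tool_cam"]
        eye,A=T[:3,3],T[:3,:3]
    else: eye,A=np.array(c["eye"]),rot(c["attitude"])
    np.savez(f"{n}.npz",eye=eye,A=A,K=K); return c["color"][:,:,::-1].copy()
class Cam:
    def __init__(s,n):
        d=np.load(n+".npz"); s.eye,s.A,s.K=d["eye"],d["A"],d["K"]; s.fish=n.startswith("wrist")
    def proj(s,P):
        p=(np.atleast_2d(P)-s.eye)@s.A; p=p*[1,-1,-1]
        if s.fish:
            r=np.hypot(p[:,0],p[:,1])+1e-12; th=np.arctan2(r,p[:,2]); u=p[:,:2]*(th/r)[:,None]
        else: u=p[:,:2]/p[:,2:]
        return u*s.K[0,0]+s.K[:2,2]
    def at_z(s,px,z):
        v=(np.atleast_2d(px)-s.K[:2,2])/s.K[0,0]; th=np.linalg.norm(v,axis=1,keepdims=True)
        if s.fish: d=np.c_[v*np.sin(th)/th,np.cos(th)]
        else: d=np.c_[v,np.ones(len(v))]
        d=(d*[1,-1,-1])@s.A.T
        return s.eye+d*((z-s.eye[2])/d[:,2:])
E
python3 - <<'E'
from h import *
for n in ["wrist","side","scene"]:
    im=shot(n); cv2.imwrite(f"pics/{n}1.png",im)
w=cv2.imread("pics/wrist1.png"); cv2.imwrite("pics/w1c.png",cv2.resize(w[20:320,180:580],None,fx=2,fy=2,interpolation=cv2.INTER_CUBIC))
print(Cam("wrist").eye, np.round(Cam("wrist").at_z([[287,210]],0),3))
E
```

```text
[ 0.57489568 -0.09161736  0.37236827] [[ 0.538 -0.219  0.   ]]
```

View pics/w1c.png

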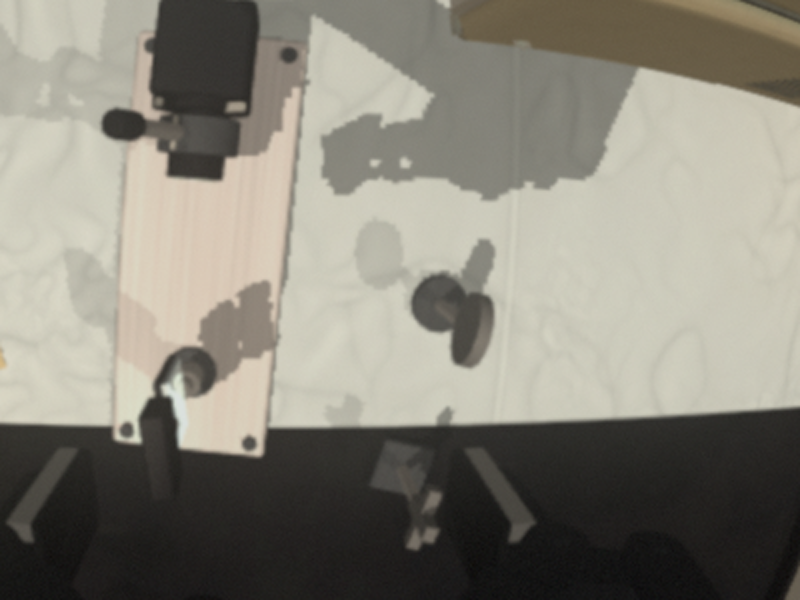

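```bash
python3 - <<'E'
from h import *
from scipy.optimize import least_squares
c=Cam("wrist"); f=lambda p:np.array(p)/2.+[180,20]
px=f([[140,32],[310,38],[113,440],[264,457]]); loc=np.array([[-50,205,10],[50,205,10],[-50,-55,10],[50,-55,10]])/1e3
W=lambda s,P:np.c_[P[:,:2]@np.array([[np.cos(s[2]),np.sin(s[2])],[-np.sin(s[2]),np.cos(s[2])]])+s[:2],P[:,2]]
r=least_squares(lambda s:(c.proj(W(s,loc))-px).ravel(),[.5,-.2,0]); s=r.x
print("stand",s,r.fun.round(1)); print(np.round(c.at_z(px,.01),3))
np.save("s.npy",s)
def inv(P): d=P[:,:2]-s[:2]; return np.c_[d@np.array([[np.cos(s[2]),-np.sin(s[2])],[np.sin(s[2]),np.cos(s[2])]])]
for n,p,z in [("xfoot",[402,468],.004),("xcross",[424,519],.07),("disc foot",[438,303],.004),("disc",[472,330],.07),("knob",[123,124],.07+.058*np.cos(.7)),("grip top ctr",[157,418],.136)]:
    P=c.at_z(f([p]),z); print(n,P.round(3),inv(P).round(4))
pr=lambda q:((c.proj(W(s,np.array([q])))-[180,20])*2).round(0)
print("pred grip top",pr([0,0,.136]),"bottom",pr([0,0,.110]),"lens",pr([0,.118,.07]),"cam top corner",pr([-.023,.205,.092]),pr([.023,.155,.092]))
for v in (0,.1,.2,.3):
    a=v-.7; print(v,pr([.058*np.sin(a),.139,.07+.058*np.cos(a)]))
w=cv2.imread("pics/wrist1.png"); a=cv2.resize(w[230:320,350:430],(480,540),interpolation=cv2.INTER_CUBIC)
sd=cv2.imread("pics/side1.png"); b=cv2.resize(sd[150:285,240:320],(320,540),interpolation=cv2.INTER_CUBIC)
cv2.imwrite("pics/m2.png",np.hstack([a,b]))
E
```

```text
stand [ 0.5265719  -0.20922627 -0.10292925] [-0.5 -2.2 -0.   0.9  0.1  0.9  0.3  0.5]
[[ 0.499 -0.003  0.01 ]
 [ 0.597 -0.009  0.01 ]
 [ 0.471 -0.258  0.01 ]
 [ 0.57  -0.268  0.01 ]]
xfoot [[ 0.663 -0.281  0.004]] [[ 0.1432 -0.0572]]
xcross [[ 0.664 -0.281  0.07 ]] [[ 0.1436 -0.0573]]
disc foot [[ 0.679 -0.168  0.004]] [[0.147 0.057]]
disc [[ 0.68  -0.168  0.07 ]] [[0.1481 0.0567]]
knob [[ 0.513 -0.068  0.114]] [[-0.0277  0.139 ]]
grip top ctr [[ 0.527 -0.189  0.136]] [[-0.0013  0.0199]]
pred grip top [[158. 461.]] bottom [[168. 436.]] lens [[196. 177.]] cam top corner [[160. -10.]] [[249. 101.]]
0 [[101. 123.]]
0.1 [[109. 123.]]
0.2 [[119. 123.]]
0.3 [[130. 123.]]
```

View pics/m2.png

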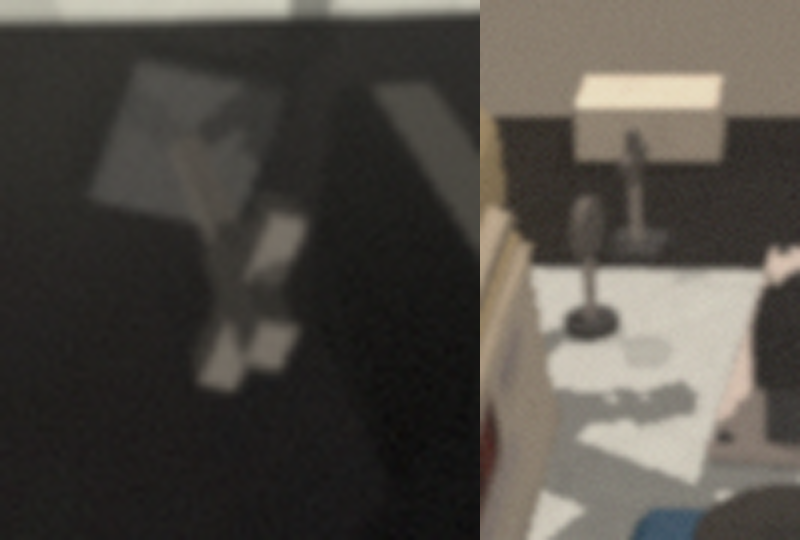

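The plate fit agrees: all the predicted points (lens, camera corner, cross and disc positions) match the picture. The cross is on the -y side at about stand (143.5, -57.3) mm, so the mirror value is about 0.42. The collar starts at about 0.23. I'll go beside the handle with shut fingers.

Request:
arm_command(plan=[32.5,-36,0,0,32.5,-36,0,0,32.5,-36,0,0,0,0,0,0.103,0,0,30,0,0,0,30,0,0,0,0,0,0,0,0,0], grip=0)

```text
time_s: 1.7
eef_pos: [0.4669, -0.0616, 0.1716]
eef_rot: [-0.0, 0.742, 0.67, -0.0]
wrist_force: [1.1, -0.5, 0.1]
opening: -0.001
```

```bash
python3 - <<'E'
from h import *
from scipy.optimize import least_squares
o=ctrl.get_obs(); s=np.load("s.npy"); M=rot(o["eef_rot"])
rz=np.array([[np.cos(s[2]),np.sin(s[2])],[-np.sin(s[2]),np.cos(s[2])]])
print("tcp in stand mm",(rz@(o["eef_pos"][:2]-s[:2])*1e3).round(1),o["eef_pos"][2]*1e3,"tool y angle in stand",np.arctan2(M[1,1],M[0,1])-s[2],M[:,2].round(3),o["opening"],o["time_s"])
im=shot("wrist"); cv2.imwrite("pics/w2.png",im); np.savez("wrist2.npz",**np.load("wrist.npz"))
E
```

```text
tcp in stand mm [-74.5 140.7] 171.6198342445876 tool y angle in stand 0.0012993936836745296 [-0.001  0.    -1.   ] -0.001406467104634768 1.7
```

View pics/w2.png

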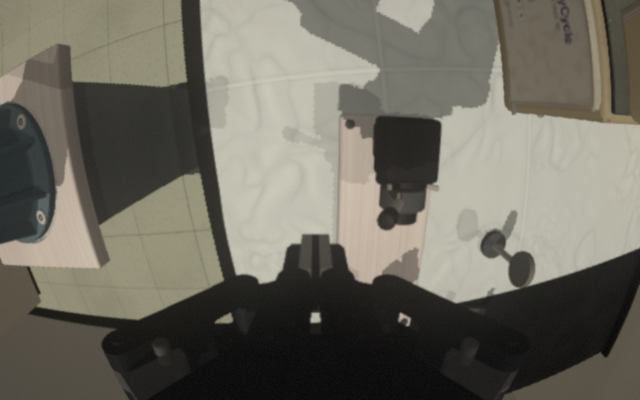

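The shut fingertips sit at (316,240), left of the knob at (387,217), with the camera body behind. Clear to go down and sweep.

Request:
arm_command(plan=[-2,0,36,0,0,0,35,0,0,12,0,0,0,12,0,0,0,10,0,0,0,8,0,0,0,8,0,0,0,8,0,0])

```text
time_s: 2.55
eef_pos: [0.5256, -0.0706, 0.101]
eef_rot: [0.0, 0.743, 0.67, 0.0]
wrist_force: [-1.7, -0.3, 1.6]
opening: -0.001
```

Request:
arm_command(plan=[0,6,0,0,0,5,0,0,0,0,0,0])

```text
time_s: 2.85
eef_pos: [0.5359, -0.0716, 0.1001]
eef_rot: [0.0, 0.743, 0.67, 0.0]
wrist_force: [-1.2, 0.1, -0.9]
opening: -0.004
```

```bash
cat > st.py <<'E'
from h import *
o=ctrl.get_obs(); s=np.load("s.npy"); M=rot(o["eef_rot"])
rz=np.array([[np.cos(s[2]),np.sin(s[2])],[-np.sin(s[2]),np.cos(s[2])]])
print("stand mm",(rz@(o["eef_pos"][:2]-s[:2])*1e3).round(1),o["eef_pos"][2]*1e3,"yaw",np.arctan2(M[1,1],M[0,1])-s[2],"F",o["wrist_force"].round(1),o["torque"].round(2),o["opening"],o["time_s"])
E
python3 st.py
```

```text
stand mm [ -4.9 137.8] 100.14646769431293 yaw -9.655723097934388e-05 F [-1.2  0.1 -0.9] [-0.02 -0.02  0.06] -0.003501401320848303 2.85
```

Light contact (about 1–2 N). Continuing in small steps to the stop.

Request:
arm_command(plan=[0,3,0,0,0,3,0,0,0,0,0,0])

```text
time_s: 3.15
eef_pos: [0.5415, -0.0722, 0.1002]
eef_rot: [-0.0, 0.743, 0.67, -0.0]
wrist_force: [-0.9, 0.3, -0.9]
opening: -0.001
```

Request:
arm_command(plan=[0,2,0,0,0,2,0,0,0,0,0,0])

```text
time_s: 3.45
eef_pos: [0.5457, -0.0727, 0.1004]
eef_rot: [0.0, 0.743, 0.67, 0.0]
wrist_force: [-0.8, 0.3, 0.5]
opening: -0.002
```

Request:
arm_command(plan=[0,2,0,0,0,2,0,0,0,0,0,0])

```text
time_s: 3.75
eef_pos: [0.5498, -0.0731, 0.1004]
eef_rot: [0.0, 0.743, 0.67, 0.0]
wrist_force: [-0.9, 0.0, -0.0]
opening: 0.001
```

Request:
arm_command(plan=[0,2,0,0,0,0,0,0])

```text
time_s: 3.95
eef_pos: [0.5516, -0.0732, 0.1003]
eef_rot: [0.0, 0.743, 0.67, 0.0]
wrist_force: [-0.6, 1.4, -0.0]
opening: 0.002
```

```bash
python3 st.py; python3 - <<'E'
from h import *
im=shot("wrist"); cv2.imwrite("pics/w3.png",cv2.resize(im[120:320,220:480],None,fx=3,fy=3,interpolation=cv2.INTER_CUBIC))
E
```

```text
stand mm [ 10.9 137.8] 100.29131322204007 yaw -0.00010496995526117214 F [-0.6  1.4 -0. ] [ 0.04  0.14 -0.01] 0.0020894380230396066 3.95
```

View pics/w3.png

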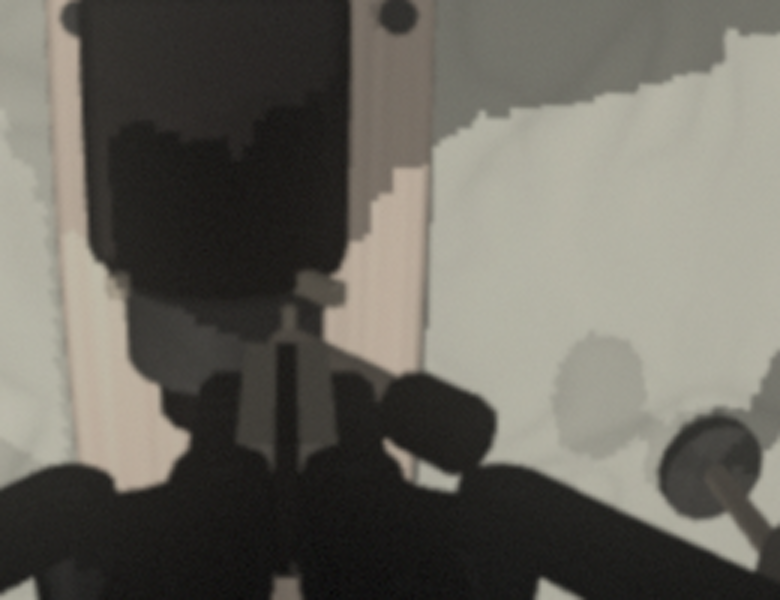

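The handle is well over to +x (knob at (440,422) in the crop, white bar mark at (320,288)), but there is no stop force yet. Keep pushing.

Request:
arm_command(plan=[0,1,0,0,0,1,0,0,0,0,0,0])

```text
time_s: 4.3
eef_pos: [0.5533, -0.0734, 0.1002]
eef_rot: [-0.0, 0.743, 0.67, -0.0]
wrist_force: [-1.8, -0.3, -1.3]
opening: 0.002
```

Request:
arm_command(plan=[0,1,0,0,0,1,0,0,0,0,0,0])

```text
time_s: 4.6
eef_pos: [0.5541, -0.0734, 0.0998]
eef_rot: [-0.001, 0.743, 0.67, -0.001]
wrist_force: [-6.3, 0.2, 0.1]
opening: -0.003
```

```bash
python3 st.py; python3 - <<'E'
from h import *
shot("wrist"); c=Cam("wrist"); s=np.load("s.npy")
for v in (1.0,1.2,1.3,1.4):
    a=v-.7; P=[.058*np.sin(a),.139]; x=s[0]+np.cos(s[2])*P[0]-np.sin(s[2])*P[1]; y=s[1]+np.sin(s[2])*P[0]+np.cos(s[2])*P[1]
    print(v,((c.proj([[x,y,.07+.058*np.cos(a)]])-[220,120])*3).round())
E
```

```text
stand mm [ 13.4 137.9] 99.77909424368866 yaw 0.00011668234835089664 F [-6.3  0.2  0.1] [ 0.01  0.99 -0.02] -0.0031769477038853778 4.6
1.0 [[309. 457.]]
1.2 [[381. 441.]]
1.3 [[411. 431.]]
1.4 [[438. 419.]]
```

Force has jumped to 6 N with the tool stalling, so this is the stop. One more small push, then back off, lift, and open for the mirror.

Request:
arm_command(plan=[0,1,0,0,0,0,0,0])

```text
time_s: 4.85
eef_pos: [0.5543, -0.0734, 0.0996]
eef_rot: [-0.002, 0.742, 0.67, -0.002]
wrist_force: [-8.3, 0.6, 1.6]
opening: -0.001
```

Request:
arm_command(plan=[0,-8,0,0,0,0,-50,0,0,0,-50,0,0,0,-40,0,0,0,0,0,0,0,0,0], grip=0)

```text
time_s: 5.45
eef_pos: [0.5494, -0.0732, 0.2419]
eef_rot: [0.002, 0.743, 0.67, 0.001]
wrist_force: [0.2, 0.2, 0.4]
opening: 0.002
```

```bash
python3 st.py; python3 - <<'E'
from h import *
im=shot("wrist"); cv2.imwrite("pics/w4.png",cv2.resize(im[130:390,220:500],None,fx=2.3,fy=2.3,interpolation=cv2.INTER_CUBIC))
c=Cam("wrist"); s=np.load("s.npy")
def W(x,y): return [s[0]+np.cos(s[2])*x-np.sin(s[2])*y, s[1]+np.sin(s[2])*x+np.cos(s[2])*y]
for v in (1.2,1.3,1.4):
    a=v-.7; print(v,((c.proj([W(.058*np.sin(a),.139)+[.07+.058*np.cos(a)]])-[220,130])*2.3).round())
for p in ([-.05,.205],[.05,.205],[-.05,-.055],[.05,-.055]): print(((c.proj([W(*p)+[.01]])-[220,130])*2.3).round())
E
```

```text
stand mm [  8.7 137.6] 241.9241598454421 yaw -0.00010713572086160084 F [0.2 0.2 0.4] [0.03 0.07 0.04] 0.0024419077262841948 5.45
1.2 [[267. 129.]]
1.3 [[279. 127.]]
1.4 [[290. 124.]]
[[104. -47.]]
[[296. -47.]]
[[124. 383.]]
[[282. 383.]]
```

View pics/w4.png

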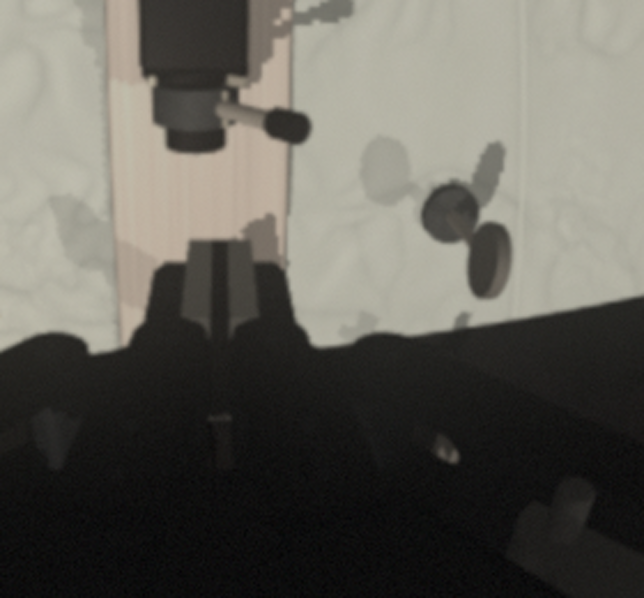

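The collar is locked: the knob is at (289,126) against a predicted (290,124) for 1.4. Next, over the mirror, aligned with the grip bar at rest (normal 0.1745 in the stand's frame).

Request:
arm_command(plan=[-46,-3,0,0,-46,-3,0,0,-45.6,-2.7,0,0,0,0,0,-0.0875,0,0,0,-0.087,0,0,0,0,0,0,0,0], grip=0.5)

```text
time_s: 6.2
eef_pos: [0.525, -0.2084, 0.2387]
eef_rot: [-0.001, 0.682, 0.731, -0.0]
wrist_force: [0.7, 0.3, -0.1]
opening: 0.5
```

```bash
python3 st.py; python3 - <<'E'
from h import *
from scipy.optimize import least_squares
T=np.eye(4); T[:3,:3]=rot([-.001,.708,.706,0]); T[:3,3]=[.5746,-.1607,.2307]
im=shot("wrist"); side=shot("side"); scene=shot("scene")
c=ctrl.camera("wrist"); T=T@c["T_tool_cam"]; w=Cam("wrist"); w.eye,w.A=T[:3,3],T[:3,:3]
f=lambda p:np.array(p)/2.+[180,20]
px=f([[310,38],[113,440],[264,457]]); loc=np.array([[50,205,10],[-50,-55,10],[50,-55,10]])/1e3
W=lambda s,P:np.c_[P[:,:2]@np.array([[np.cos(s[2]),np.sin(s[2])],[-np.sin(s[2]),np.cos(s[2])]])+s[:2],P[:,2]]
# add camera box top corners and lens/knob-free features: TL edge px used only across the left edge
r=least_squares(lambda s:(w.proj(W(s,loc))-px).ravel(),[.5,-.2,0]); print(r.x,r.fun.round(1))
s=r.x; P=w.at_z(f([[424,519]]),.07)[0]; F=w.at_z(f([[402,468]]),.004)[0]
for Q in (P,F):
    d=Q[:2]-s[:2]; a=np.arctan2(d[1],d[0])-s[2]; print(d,a,"value",(a+1.2217)/2)
a=cv2.resize(side[150:290,240:380],(600,600),interpolation=cv2.INTER_CUBIC); cv2.imwrite("pics/s5.png",a)
E
```

```text
stand mm [-1.7  0.6] 238.71578166746332 yaw 0.17217890580304157 F [ 0.7  0.3 -0.1] [-0.01  0.09 -0.06] 0.49993024054611357 6.2
[ 0.52615229 -0.20794998 -0.10475587] [ 0.   0.1 -0.2  0.1  0.2 -0.2]
[ 0.13705498 -0.07289056] -0.38403380237324847 value 0.41883309881337577
[ 0.13659349 -0.07268628] -0.38426861663770245 value 0.41871569168114875
```

View pics/s5.png

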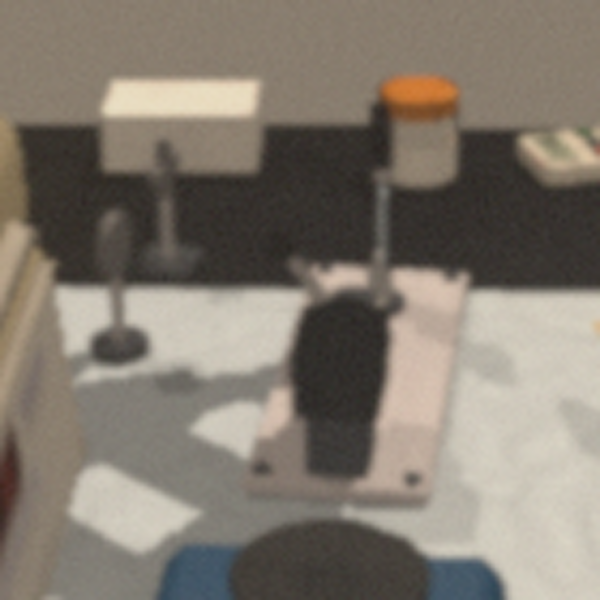

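The side view shows nothing near the grip except the jar behind it, which is only 65 mm high and so below the fingers. Descend and close.

Request:
arm_command(plan=[0.4,1.2,40,0,0,0,40,0,0,0,35,0,0,0,20,0,0,0,0,0])

```text
time_s: 6.9
eef_pos: [0.5245, -0.2067, 0.1018]
eef_rot: [-0.003, 0.681, 0.732, -0.001]
wrist_force: [-0.5, -0.2, 0.2]
opening: 0.497
```

Request:
arm_command(plan=[0,0,0,0,0,0,0,0,0,0,0,0,0,0,0,0,0,0,0,0,0,0,0,0], grip=0)

```text
time_s: 7.5
eef_pos: [0.5252, -0.209, 0.1069]
eef_rot: [-0.001, 0.681, 0.732, -0.002]
wrist_force: [-8.5, -1.1, 3.9]
opening: 0.128
```

```bash
python3 -c "
import numpy as np; np.save('s.npy',[.52615,-.20795,-.10476])"; python3 st.py
```

```text
stand mm [-0.8 -1.1] 106.91501017678183 yaw 0.1768405997638062 F [-8.5 -1.1  3.9] [-0.2   2.39  0.03] 0.12789229524769652 7.5
```

Gripped (opening about 11 mm against the 12 mm bar), and the measured yaw of 0.177 agrees with the rest angle of 0.1745. I'll relieve the side load and then turn by about -0.42 about tool z.

Request:
arm_command(plan=[0,-1.5,0,0,0,0,0,-0.06,0,0,0,-0.06,0,0,0,-0.06,0,0,0,-0.06,0,0,0,-0.06,0,0,0,-0.06,0,0,0,-0.057,0,0,0,0,0,0,0,0,0,0,0,0])

```text
time_s: 8.6
eef_pos: [0.5256, -0.209, 0.1069]
eef_rot: [0.001, 0.516, 0.857, -0.0]
wrist_force: [-3.2, 1.2, 6.7]
opening: 0.132
```

```bash
python3 st.py; python3 - <<'E'
from h import *
im=shot("wrist"); side=shot("side")
a=cv2.resize(im[190:390,180:480],(600,400),interpolation=cv2.INTER_CUBIC); a=cv2.convertScaleAbs(a,alpha=2,beta=10)
b=cv2.resize(side[140:280,240:380],(400,400),interpolation=cv2.INTER_CUBIC); 
cv2.imwrite("pics/m6.png",cv2.resize(np.hstack([a,b]),(800,320)))
E
python3 st.py
```

```text
stand mm [-0.5 -1.1] 106.90865508915583 yaw 0.5918863105908218 F [-3.2  1.2  6.7] [-0.33  1.58  0.01] 0.13154191990095976 8.6
stand mm [-0.5 -1.1] 106.88891907070192 yaw 0.5918826193513227 F [-3.3  1.4  5.8] [-0.36  1.66 -0.03] 0.13547421099102974 8.7
```

View pics/m6.png

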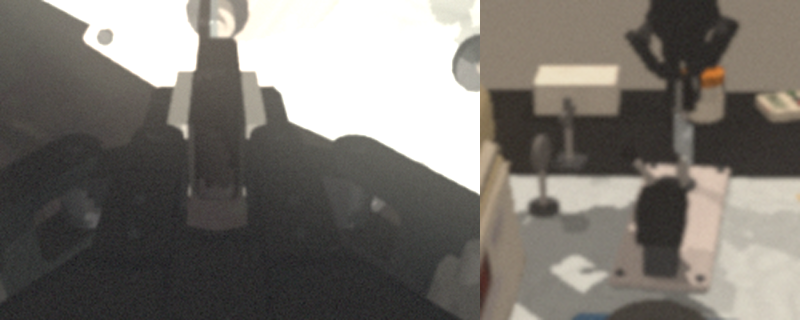

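The bar sits between the pads and looks parallel to them. I'll check its angle closer up, with the predicted bar outline overlaid.

```bash
python3 - <<'E'
from h import *
ims=[shot("wrist").astype(float) for _ in range(5)]; im=np.mean(ims,0); c=Cam("wrist")
o=ctrl.get_obs(); M=rot(o["eef_rot"]); s=np.load("s.npy"); z=6; x0,y0=265,195
a=cv2.resize(im[y0:y0+95,x0:x0+100],None,fx=z,fy=z,interpolation=cv2.INTER_CUBIC)
a=np.clip(255*(np.clip(a,0,255)/255)**.5,0,255).astype(np.uint8)
yaw=np.arctan2(M[1,1],M[0,1]); t=np.array(o["eef_pos"][:2])
n=np.array([np.cos(yaw),np.sin(yaw)]); m=np.array([-n[1],n[0]])
for d,col in ((0,(0,255,0)),(.05,(0,0,255))):
  n=np.array([np.cos(yaw+d),np.sin(yaw+d)]); m=np.array([-n[1],n[0]])
  for zz in (.136,.110):
    P=np.array([np.r_[t+u*.021*m+v*.006*n,zz] for u,v in((1,-1),(1,1),(-1,1),(-1,-1))])
    cv2.polylines(a,[((c.proj(P)-[x0,y0]+.5)*z).astype(int)],True,col,1)
cv2.imwrite("pics/w7.png",a)
E
```

```text
(no output)
```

View pics/w7.png

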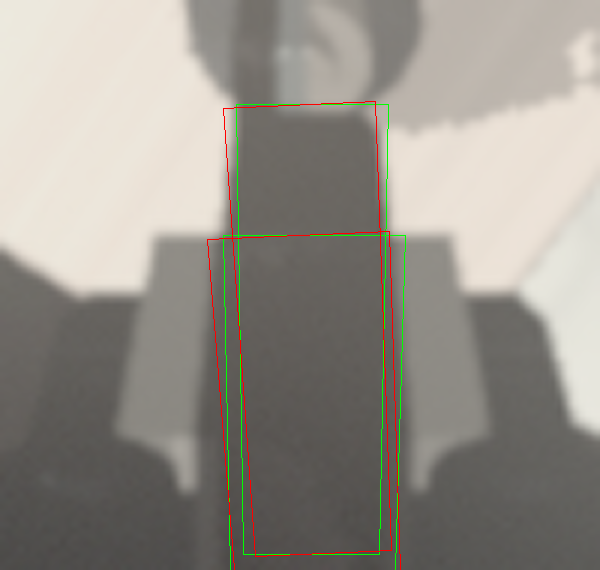

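The bar's centre line runs from about (307,110) to (304,450), midway between the pads at about 304. So it is parallel to the jaws to within about 0.01 rad, and the red 0.05 rad skew is clearly excluded. A tiny trim and settle, then hand in.

Request:
arm_command(plan=[0,0,0,-0.002,0,0,0,0,0,0,0,0,0,0,0,0,0,0,0,0])

```text
time_s: 9.45
eef_pos: [0.5256, -0.209, 0.1069]
eef_rot: [0.001, 0.515, 0.857, -0.0]
wrist_force: [-4.1, 1.6, 6.9]
opening: 0.13
```

```bash
python3 st.py; python3 -c "
from bench import ctrl
print(ctrl.hand_in())"
```

```text
stand mm [-0.5 -1.1] 106.87951395565588 yaw 0.5939014126701813 F [-4.1  1.6  6.9] [-0.37  1.69 -0.05] 0.1302812077758122 9.45
the job is handed in; nothing more can be done
None
```

I locked the collar first, then gripped the mirror, turned it to the cross and handed the job in still holding it, at 9.45 s on the robot's clock. The hand-in gave no verdict, and I had no view through the stand's own camera to confirm the cross is centred.

- **Collar:** I pushed the handle with shut fingers until it met its stop at about 8 N. Afterwards the knob was seen at (289,126) px, against (290,124) predicted for the locked value of 1.4.
- **Mirror:** The cross is the marker on the stand's -y side, at a sight angle of -0.384 rad, so it needs a mirror value of 0.419. The tool's yaw gives 0.419.
- **Hold:** In the wrist picture the bar is parallel to the jaws to about 0.01 rad. The last reading showed a steady hold with a small load of about 8 N at the wrist.
- **Disagreements:** One plate corner (the -x corner at the camera end) was about 2 px off in the stand fit, so I dropped it. That changed the mirror value by only about 0.002. There was also a 1 to 2 mm sideways offset when gripping, which I mostly relieved.
- **Bystanders:** The tool's path stayed clear of the jar, vial and tape roll, though I took no final picture of the vial or the tape roll.

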